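Open the dust-filter lid of a film cleaner

ROBOT

A 7-joint arm with a two-finger parallel gripper is mounted at the origin on the work surface. World frame = base frame: x ahead of the robot, y to its left, z up, the work surface at z = 0. Lengths are in m, angles in rad, forces in N, time in s.
With the tool pointing down it reaches from about 0.425 to 0.825 m from the base axis. Payload 3.6 kg.
Tool frame: the origin (TCP) lies where the fingers leave the gripper's body, on its centre line; the fingertips stand 73 mm ahead of it and the grasp point (between the pads) lies 54 mm ahead of it; x points along the fingers, y is the direction in which the jaws open and shut, and the axes are right-handed (so a half turn about x gives the same grasp; the last joint's range is limited). The gripper opens to 85 mm and grips with 20 to 120 N. Pads are 22 mm wide; open, the fingers measure 114 mm over their backs; the gripper's body (76 mm by 85 mm) begins 54 mm behind the grasp point. The pads swing forward as they close: fully open they stand 13 mm farther back than shut.
Start: joints at [-1.19, 0.615, -0.013, 1.423, 0.008, 1.103, -0.04], TCP at [0.258, 0.597, 0.304] pointing down, gripper open.
Joint ranges: [-3.12, 3.12], [-0.3, 2.06], [-1.34, 1.32], [0.26, 2.42], [-1.36, 4.5], [0.01, 1.98], [-2.84, 2.84]. Speed limits (rad/s): [2.79, 2.79, 3.14, 3.14, 3.14, 3.14, 3.14].

INTERFACE

Orientations are given as a unit quaternion [x, y, z, w].
In Python, from station import arm, snapshot, camera_info, ticket gives the robot as it stands. Calls block until the motion is done:
- arm.movep(position, orientation): joint-space move of the TCP to a pose.
- arm.line_to(position, velocity=0.15, ori=None): straight line of the TCP; ori=None keeps the orientation; velocity is the mean speed in m/s.
- arm.move_j(angles): joint-space move.
- arm.move_gripper(opening, effort=None): opening from 0.0 (shut) to 1.0 (fully open); effort is the grip in N (None keeps the last); returns when the fingers have stopped.
- arm.pause(seconds).
- arm.ik(position, orientation): joint angles nearest the present ones, or None.
- snapshot(name): name is "scene" or "top" or "wrist"; returns the picture (480x640x3 uint8, blue, green, red); there is no depth.
- camera_info(name): a dict with "fx", "fy", "cx", "cy" (pixels), "R" (3x3) and "t" (3): a world point X has camera coordinates R X + t; the wrist camera has in their place "T_tool_cam" (4x4, takes a point from camera to tool coordinates, whose origin is the TCP and whose axes are the tool frame's). Camera axes: x right, y down, z forward; pixel columns grow to the right and rows downward; lengths in m; the calibration is good to about 2 mm. A picture is of the moment at which its call begins: read the wrist's pose just before it. camera_info takes no time and is no camera call.
A pose or a line that the arm cannot do raises arm.MotionError and nothing moves.
- ticket.finish_job(): hands the job in, once; it reports no verdict.
Readings, each from a call of its own:
- arm.read_time(): time.
- arm.read_joint_positions(): joint angles.
- arm.read_dq(): joint speeds.
- arm.read_effort(): joint torques, N m.
- arm.read_tool_pos(): TCP position.
- arm.read_eef_rot(): TCP orientation.
- arm.read_ft_force(): force on the tool from outside, world axes, zero at the start.
- arm.read_wrist_torque(): the same for the moment, N m.
- arm.read_opening(): opening from 0.0 (shut) to 1.0 (fully open).
Only numpy, scipy, OpenCV 4.12 (cv2) and the standard library are available. Lean on these libraries where they do the work, as an engineer would, in place of code of your own. Each camera call takes 0.05 s, during which the arm holds its last target.

TASK

The film cleaner on the bench is due for a filter change. With a fingertip, press in the yellow snap tab of the blue filter lid and, keeping it pressed until the lid has let go of its catches, push the lid along its rails until it is off its seat, tab and all clear of the filter opening, and leave it lying flat and wholly on the cleaner's deck. Slide it only, do not lift it, and leave everything else on and around the machine where it stands.

Things in the scene. Friction and masses are not known exactly. Their poses are not given: they have to be found in the camera images.
- cleaner: Desktop film cleaner, light grey, fixed, 215 x 325 x 50 mm. Origin: at bench height under the middle of the lid's seat; z up; +y is the way the lid slides off; +x points to the raised dark-grey brush head. In its frame (mm): flat deck at z 50, x -75..140, y -110..215; brush head x 72..140, y -100..55, top z 86 (93 at its red switch). Between rails and head, and past the opening (y over 30), the deck is bare.
- opening_edge (a point): Middle of the filter opening's far (+y) edge, at deck height: cleaner frame (0, 30, 50) mm. The opening spans x -30..30, y -36..30; the white and orange filter in it lies 4 mm and more below the deck. Once the lid is off, its tab's outer end must be past this edge.
- rail_exit (a point): Where the rails end, on the deck's centre line: cleaner frame (0, 14, 50) mm. Two black rails run along y: walls at |x| 46..54 mm from y -77 to 14, with lips at |x| 40..54 over the lid's side flanges from y -42 to 14, top 59.5 mm above the bench. The lid can slide to +y only, and leaves the rails after 77 mm.
- catch (a point): Midway between the two black catches that hold the tab's ears: cleaner frame (0, -73.5, 60) mm. Each reaches inward from its rail to |x| = 30 mm, y -77..-70, from 60 up to 70 mm above the bench. Pressed-down ears slide below them; after 18 mm of sliding the ears are past them and the tab may be let up.
- lid: Blue filter lid, loose, about 0.14 kg. Origin: middle of its underside; axes as the cleaner's while seated (seated at cleaner frame 0, 0, 50 mm). Raised louvred middle 72 (x) x 90 (y), 26 mm high; flanges 88 mm wide, 4 mm thick, with two arms beside the tab back to y -63. The job needs a slide of 117 mm or more along the cleaner's +y; up to 170 mm it lies wholly on the deck.
- push_face (a point): Middle of the lid's flat -y face, the one to push, above the tab: lid frame (0, -45, 20) mm, 70 mm above the bench. The face is 72 mm wide and stands from 64 mm (the tab's top) to 76 mm above the bench.
- tab (a joint): Spring hinge of the snap tab (rad): 0 sprung up and caught, grows as the tab is pressed down, stop at 0.11. From about 0.06 its ears pass under the catches. The hinge lies inside the lid, 55 mm from the pad point: the pad goes down 3.5 mm at 0.065, 6 mm at the stop. It takes about 2 N to start, 6 N at the stop, and springs back when let go.
- tab_pad (a point): Middle of the ridged pad on top of the yellow snap tab, where to press down: 15 mm before the push face (lid frame y = -60 mm), 14 mm above the lid's underside (64 mm above the bench when up). The tab is a tongue 50 mm wide (x), 4 mm thick, standing 42 mm out of the push face to -y, with an ear each side at its outer end (74 mm over the ears).
- tab_end (a point): Middle of the outer (-y) end of the yellow tab, on its top: 42 mm before the push face, 14 mm above the lid's underside.
- can_deck: Black film can, upright cylinder with a grey cap, 34 mm across and 51 mm tall; origin at the centre of its underside. Bystander, standing on the deck beside the lid's way (cleaner frame x about 100 to 115 mm).
- can_front: White film can, upright cylinder with a grey cap, 34 mm across and 51 mm tall; origin at the centre of its underside. Bystander, on the bench in front of the cleaner.
- can_side: Black film can, upright cylinder with a grey cap, 34 mm across and 51 mm tall; origin at the centre of its underside. Bystander, on the bench to the left.
- new_filter: New filter cartridge, white with orange pleats, 59 x 65 x 10 mm, lying flat near the tab end of the cleaner; origin at the centre of its underside. Bystander.
- tape_dispenser: Black tape dispenser, 75 x 150 x 93 mm, 0.9 kg; origin at the centre of its underside. Bystander.
- cleaner_bottle: White bottle with a blue cap, 60 mm across, 170 mm tall; origin at the centre of its underside. Bystander.
- dust_brush: Brush with a wooden handle lying on the bench, 170 mm long along its x; origin under its middle. Bystander.
- loupe: Black loupe, upright, 48 mm across, 50 mm tall; origin at the centre of its underside. Bystander.
Things that resemble listed ones, but are neither listed nor needed, are in the scene too. Leave any brown or orange look-alike of the lid alone.

How it is judged:
On the way, in this order (a step that is already met when the one before it is completed fails the run):
1. a finger holds the snap tab pressed in, down past the catches, while the lid is still on its seat (value of joint tab above 0.06 rad and contact force between the fingers and lid above 0.5 N and y of lid in the frame of cleaner below 0.008 m), for 0.05 s.
2. the lid has slid past its catches, still in its rails (y of lid in the frame of cleaner between 0.025 and 0.08 m), for 0.05 s.
At the end, for the whole second after the job is handed in: The lid lies at rest, flat on the deck (height within 3 mm, tilt under 0.04 rad, within 35 mm of the rails' centre line), its tab's outer end past the filter opening (cleaner y over 30 mm), the whole lid on the deck (its origin at y under 172 mm), the tab sprung back up (y of tab_end in the frame of cleaner above 0.03 m and y of lid in the frame of cleaner below 0.172 m and x of lid in the frame of cleaner between -0.035 and 0.035 m and z of lid in the frame of cleaner between 0.047 and 0.053 m and angle between lid's own z axis and vertical below 0.04 rad and linear speed of lid below 0.01 m/s and value of joint tab below 0.02 rad); the robot touches nothing.
It fails at once if the lid is lifted off the deck (origin 10 mm above it) (z of lid in the frame of cleaner above 0.06 m).
It fails at once if the lid is tipped up (over 0.2 rad) (angle between lid's own z axis and vertical above 0.2 rad).
It fails at once if the lid falls off the deck (z of lid in the frame of cleaner below 0.04 m).
It fails at once if a bystander is shoved or knocked over (20 mm, the brush 30 mm) (distance of any of can_deck, can_front, can_side, new_filter, tape_dispenser, cleaner_bottle, loupe from where it was at the start of the episode above 0.02 m or distance of dust_brush from where it was at the start of the episode above 0.03 m).
It also fails if it takes over 37 s, if anything falls off the work surface, if the arm or the gripper's body presses on something with over 40 N, if the wrist force passes 120 N, or if a joint passes its speed limit or range.

## Working session

There is one attempt and no reset: what is moved stays moved. The work goes in short steps, each a Python script; the robot and the scene stay as the last script left them, time stands still between calls to the robot, and variables do not carry over. Pictures are saved under pics/ and viewed, and the job is handed in when it is done.

```bash
mkdir -p pics; ls; python3 - <<'E'
from station import arm, snapshot, camera_info
import cv2
for n in ("scene","top"):
    cv2.imwrite(f"pics/{n}0.png",snapshot(n)); c=camera_info(n); print(n,{k:(v if not hasattr(v,'round') else v) for k,v in c.items()})
print(camera_info("wrist"))
print(arm.read_time(),arm.read_tool_pos(),arm.read_eef_rot())
E
```

```text
pics
scene {'fx': 605.1431333069723, 'fy': 605.1431333069723, 'cx': 322.6289118481737, 'cy': 236.52231489464023, 'R': array([[-0.15198217,  0.98827388,  0.0147021 ],
       [ 0.60881057,  0.10532355, -0.78629297],
       [-0.77862129, -0.11055172, -0.61767889]]), 't': array([ 0.0887246 , -0.25717437,  1.69824459])}
top {'fx': 516.588240966217, 'fy': 516.588240966217, 'cx': 318.39500222308004, 'cy': 229.19972341882675, 'R': array([[ 0.0232322 , -0.99962697,  0.01435884],
       [-0.9923236 , -0.02480277, -0.12115569],
       [ 0.12146663, -0.0114339 , -0.99252966]]), 't': array([-0.0390901 ,  0.53173237,  1.29162164])}
{'fx': 355.91329822705217, 'fy': 355.91329822705217, 'cx': 320.04099171996126, 'cy': 238.68731595762142, 'T_tool_cam': array([[ 5.95780727e-04, -3.24777236e-01,  9.45790353e-01,
        -7.04217668e-02],
       [ 9.99999222e-01, -8.43044955e-04, -9.19423709e-04,
         7.37978466e-04],
       [ 1.09595168e-03,  9.45790165e-01,  3.24776481e-01,
        -8.40150748e-02],
       [ 0.00000000e+00,  0.00000000e+00,  0.00000000e+00,
         1.00000000e+00]])}
0.1 [0.25756653 0.59621541 0.30282002] [ 0.14233062  0.69260808 -0.1439799   0.69231917]
```

View pics/scene0.png

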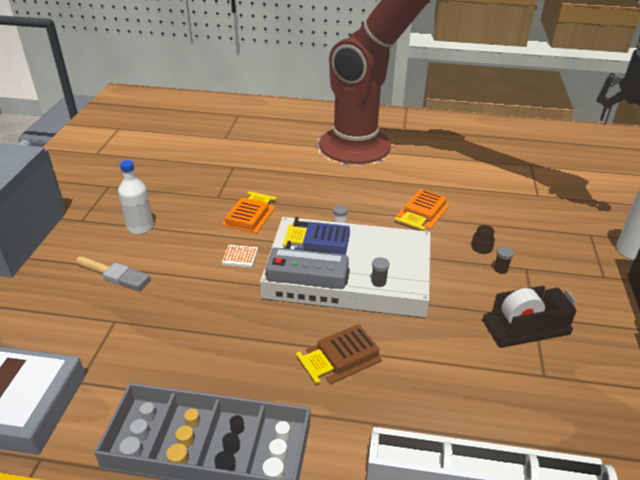

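View pics/top0.png

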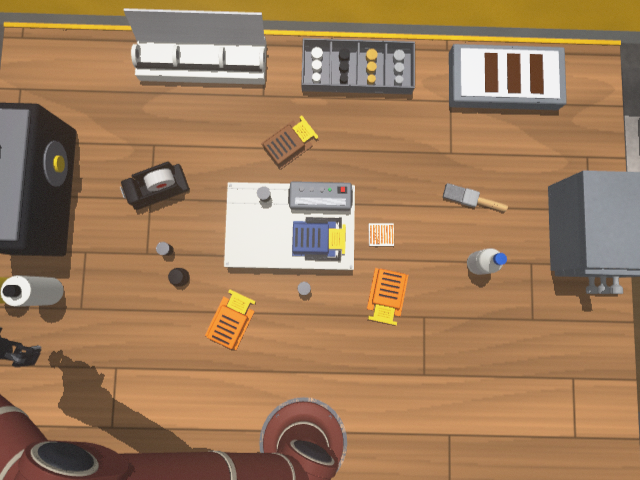

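The top view shows the cleaner at pixels (226..355, 182..270). The blue lid is at (315,238), with its yellow tab at (338,238) to the right, so it slides toward image left. The look-alikes are brown (288,142) and orange (230,322) and (388,290). Only the blue one sits in rails on the cleaner, so that one fits. I'll confirm it in an enlarged crop.

```bash
python3 - <<'E'
import cv2
a=cv2.imread("pics/top0.png")[172:282,218:364]
cv2.imwrite("pics/top0c.png",cv2.resize(a,None,fx=5,fy=5,interpolation=cv2.INTER_CUBIC))
a=cv2.imread("pics/scene0.png")[200:320,250:440]
cv2.imwrite("pics/scene0c.png",cv2.resize(a,None,fx=4,fy=4,interpolation=cv2.INTER_CUBIC))
E
```

```text
(no output)
```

View pics/top0c.png

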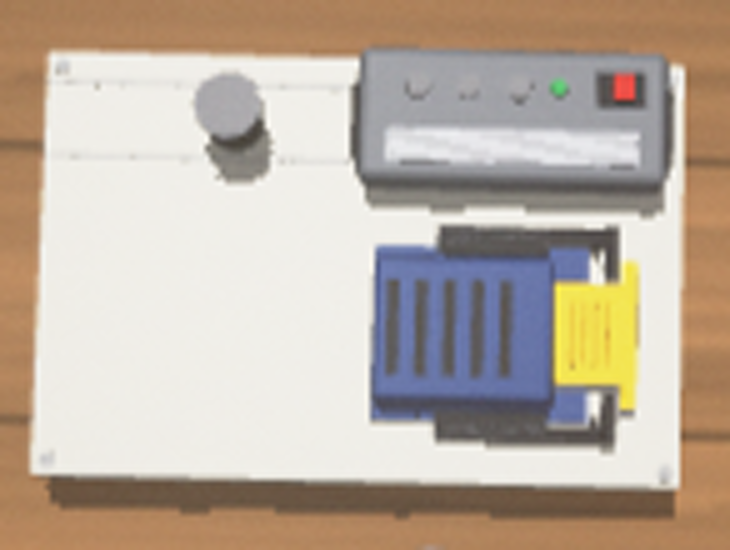

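View pics/scene0c.png

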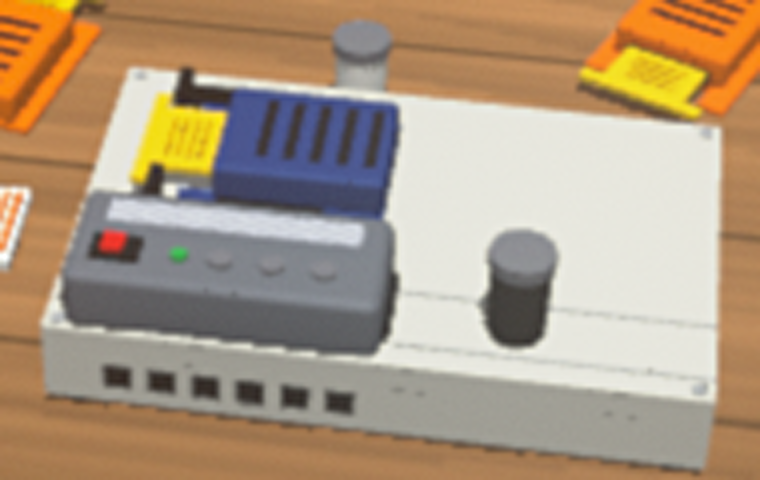

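The crops confirm the blue lid, seated in black rails with its yellow tab under the catches. Deck corners in the top crop are (50,50), (32,474), (679,488) and (685,65). In the scene crop they are (717,402), (720,127), (130,68) and (45,327). I'll fit the pose to these.

```bash
cat > h.py <<'E'
import numpy as np, cv2
from scipy.optimize import least_squares
from scipy.spatial.transform import Rotation as Rn
from station import arm, snapshot, camera_info
def proj(c,X):
    p=np.asarray(X)@np.asarray(c["R"]).T+c["t"]; return np.stack([c["fx"]*p[...,0]/p[...,2]+c["cx"],c["fy"]*p[...,1]/p[...,2]+c["cy"]],-1)
def w(p,q):  # p=(x,y,yaw), q cleaner-frame mm
    q=np.asarray(q,float)/1000; c,s=np.cos(p[2]),np.sin(p[2]); return q@np.array([[c,s,0],[-s,c,0],[0,0,1]])+[p[0],p[1],0]
def wristcam():
    pos,rot=arm.read_tool_pos(),arm.read_eef_rot(); im=snapshot("wrist"); c=camera_info("wrist")
    T=np.eye(4);T[:3,:3]=Rn.from_quat(rot).as_matrix();T[:3,3]=pos
    M=np.linalg.inv(T@c["T_tool_cam"]); c["R"]=M[:3,:3];c["t"]=M[:3,3]; return im,c
E
cat > fit.py <<'E'
from h import *
Q=[[140,215,50],[-75,215,50],[-75,-110,50],[140,-110,50]]
ct,cs=camera_info("top"),camera_info("scene")
T=(np.array([[50,50],[32,474],[679,488],[685,65]])+.5)/5-.5+[218,172]
S=(np.array([[717,402],[720,127],[130,68],[45,327]])+.5)/4-.5+[250,200]
for nm,use in (("top",(1,0)),("scene",(0,1)),("both",(1,1))):
    f=lambda p:np.concatenate([(use[0]*(proj(ct,w(p,Q))-T)).ravel(),(use[1]*(proj(cs,w(p,Q))-S)).ravel()])
    r=least_squares(f,[.6,0,0]); print(nm,r.x.round(4),abs(r.fun).max().round(2), r.fun.round(1))
p=r.x
for q in ([0,-60,64],[0,-45,76],[0,45,76],[0,-87,64]): print(q,((proj(ct,w(p,q))-[218,172]+.5)*5-.5).round(),w(p,q).round(4))
E
python3 fit.py
```

```text
top [ 0.5068 -0.0066  0.0021] 0.24 [-0.1  0.2 -0.2 -0.2  0.2 -0.2  0.1  0.2 -0.  -0.  -0.  -0.  -0.  -0.
 -0.  -0. ]
scene [ 0.5086 -0.004   0.0079] 0.51 [-0.  -0.  -0.  -0.  -0.  -0.  -0.  -0.   0.3 -0.1  0.2 -0.1 -0.   0.
 -0.5 -0. ]
both [ 0.5075 -0.005   0.0048] 1.07 [-0.9  0.2 -0.7 -0.3 -0.3 -0.6 -0.7 -0.2 -0.5 -0.3 -0.1 -0.3 -0.2 -0.4
 -1.1 -0.6]
[0, -60, 64] [581. 331.] [ 0.5078 -0.065   0.064 ]
[0, -45, 76] [552. 328.] [ 0.5077 -0.05    0.076 ]
[0, 45, 76] [370. 325.] [0.5073 0.04   0.076 ]
[0, -87, 64] [635. 332.] [ 0.5079 -0.092   0.064 ]
```

```bash
cat >> h.py <<'E'
def ori(sgn,yaw=0.005):  # tool y = sgn * cleaner x, tool x down
    y=sgn*np.array([np.cos(yaw),np.sin(yaw),0]); x=np.array([0,0,-1.]); return Rn.from_matrix(np.stack([x,y,np.cross(x,y)],1)).as_quat()
E
python3 - <<'E'
from h import *
print(Rn.from_quat(arm.read_eef_rot()).as_matrix().round(2))
for s in (1,-1):
    for pos in ([.5075,-.066,.25],[.5075,-.066,.135],[.5075,.08,.138]):
        j=arm.ik(pos,ori(s)); print(s,pos,None if j is None else np.round(j,2))
E
```

```text
[[-0.    0.4   0.92]
 [-0.    0.92 -0.4 ]
 [-1.   -0.    0.  ]]
1 [0.5075, -0.066, 0.25] [-0.18  0.49  0.39  1.9  -0.25  0.8   0.35]
1 [0.5075, -0.066, 0.135] [-0.06  0.66  0.22  2.   -0.28  0.52  0.37]
1 [0.5075, 0.08, 0.138] [-0.36  0.66  0.25  1.99 -0.3   0.53  0.1 ]
-1 [0.5075, -0.066, 0.25] [-0.58  0.72  1.13  1.91 -0.77  1.03 -2.24]
-1 [0.5075, -0.066, 0.135] [ 0.39  0.69 -0.46  1.98  0.53  0.59  2.72]
-1 [0.5075, 0.08, 0.138] [ 0.1   0.69 -0.46  1.97  0.52  0.6   2.44]
```

```bash
python3 - <<'E'
from h import *
arm.movep([.5075,-.066,.25],ori(1)); print(arm.read_time())
arm.move_gripper(0.0); print(arm.read_time(),arm.read_opening(),arm.read_tool_pos(),arm.read_ft_force())
im,c=wristcam(); np.savez("wc.npz",R=c["R"],t=c["t"])
cv2.imwrite("pics/w1.png",im)
p=[.5075,-.005,.0048]
for q in ([0,-60,64],[25,-87,64],[-25,-87,64],[36,-45,76],[-36,-45,76],[36,45,76],[-36,45,76],[0,30,50]): print(q,proj(c,w(p,q)).round())
E
```

```text
2.6167
3.3833 -0.0015418813892220137 [ 0.50748717 -0.06601655  0.24999948] [ 0.2663189   0.11892762 -0.56606177]
[0, -60, 64] [321. 233.]
[25, -87, 64] [353. 266.]
[-25, -87, 64] [289. 266.]
[36, -45, 76] [371. 218.]
[-36, -45, 76] [270. 218.]
[36, 45, 76] [378.  80.]
[-36, 45, 76] [263.  80.]
[0, 30, 50] [320. 107.]
```

View pics/w1.png

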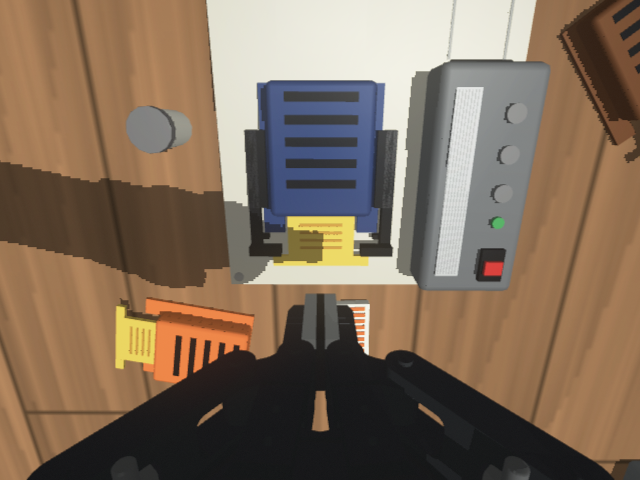

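The wrist view matches the fit to 1–2 px: push face edge at v≈217, tab end at v≈265, lid centred at u≈321, brush head on the right. Next I'll descend onto the pad and feel for contact.

```bash
python3 - <<'E'
from h import *
arm.line_to([.5078,-.065,.143],velocity=.12,ori=ori(1))
arm.pause(.15); f0=arm.read_ft_force(); print(arm.read_time(),np.round(f0,2))
z=.140
while z>.1315:
    arm.line_to([.5078,-.065,z],velocity=.02); f=arm.read_ft_force()-f0
    print(round(z,4),np.round(arm.read_tool_pos(),4),np.round(f,2))
    if f[2]>6.3: break
    z-=.001
print(arm.read_time())
im,c=wristcam(); cv2.imwrite("pics/w2.png",im)
E
```

```text
4.625 [-0.05 -0.3  -0.18]
0.14 [ 0.5077 -0.0649  0.14  ] [ 0.45  0.4  -0.63]
0.139 [ 0.5078 -0.065   0.1389] [ 0.77  0.39 -1.31]
0.138 [ 0.5078 -0.065   0.1379] [-0.73  0.89  0.5 ]
0.137 [ 0.5078 -0.065   0.1369] [0.63 0.19 0.46]
0.136 [ 0.5078 -0.065   0.1362] [ 0.24 -0.12  3.01]
0.135 [ 0.5079 -0.0651  0.1351] [-0.7   0.28  2.75]
0.134 [ 0.5079 -0.0651  0.1341] [-0.37  0.35  4.04]
0.133 [ 0.5079 -0.065   0.1331] [-0.32  0.66  5.7 ]
0.132 [ 0.5079 -0.065   0.1322] [-1.18  0.94  5.91]
6.925
```

View pics/w2.png

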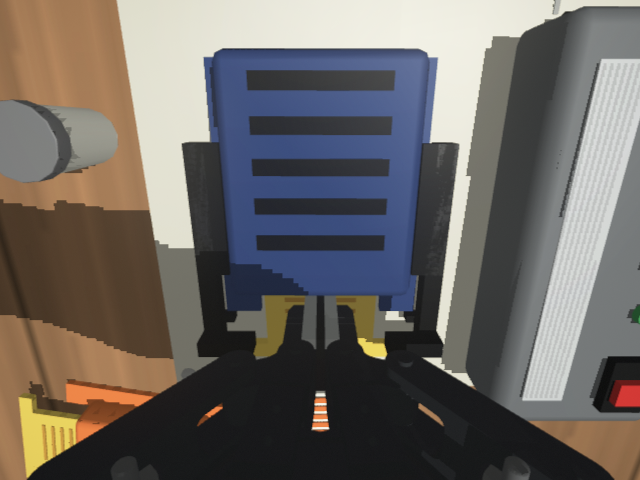

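The finger is pressing about 4.4 mm into the pad with about 6 N, centred on the tab and just short of the face. I'll press another 0.5 mm and then push.

```bash
python3 - <<'E'
from h import *
f0=np.array([-.05,-.3,-.18])
z=.1316
arm.line_to([.5078,-.065,z],velocity=.02); arm.pause(.1); print(np.round(arm.read_tool_pos(),4),np.round(arm.read_ft_force()-f0,2))
for i,y in enumerate([-.063,-.061,-.059,-.056,-.052,-.047,-.042,-.036,-.030,-.026]):
    arm.line_to([.5078,y,z],velocity=.025); f=arm.read_ft_force()-f0
    print(y,np.round(arm.read_tool_pos(),4),np.round(f,2))
    if abs(f[1])>15: print("STOP"); break
print(arm.read_time())
im,c=wristcam(); cv2.imwrite("pics/w3.png",im)
cv2.imwrite("pics/top3.png",cv2.resize(snapshot("top")[172:282,218:364],None,fx=5,fy=5,interpolation=cv2.INTER_CUBIC))
E
```

```text
[ 0.5079 -0.065   0.1319] [-0.76  0.72  6.92]
-0.063 [ 0.508  -0.0645  0.132 ] [-0.98 -2.18  5.15]
-0.061 [ 0.5082 -0.0633  0.1321] [-0.6  -3.03  6.4 ]
-0.059 [ 0.5085 -0.0616  0.1322] [-0.27 -3.13  5.67]
-0.056 [ 0.5087 -0.0586  0.1322] [-0.67 -3.36  5.91]
-0.052 [ 0.5088 -0.0545  0.1322] [-0.46 -3.62  6.53]
-0.047 [ 0.5089 -0.0494  0.1322] [ 0.03 -2.26  5.66]
-0.042 [ 0.5089 -0.0444  0.1322] [ 0.77 -3.09  5.81]
-0.036 [ 0.509  -0.0384  0.1322] [-0.71 -2.64  6.2 ]
-0.03 [ 0.509  -0.0323  0.1322] [ 0.18 -3.57  6.13]
-0.026 [ 0.509  -0.0284  0.1322] [ 0.01 -3.54  5.38]
10.4417
```

View pics/w3.png

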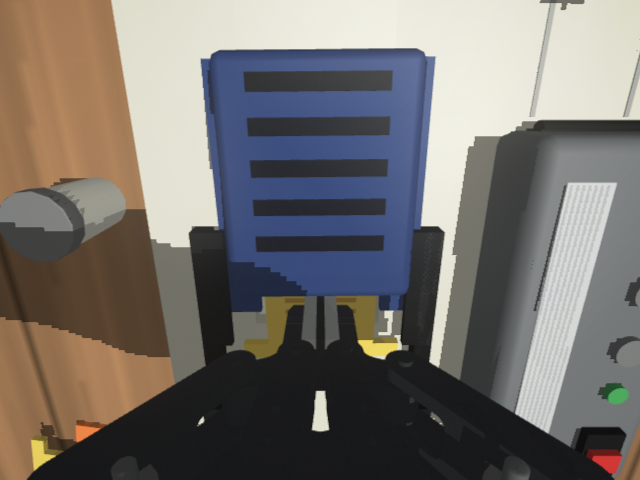

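View pics/top3.png

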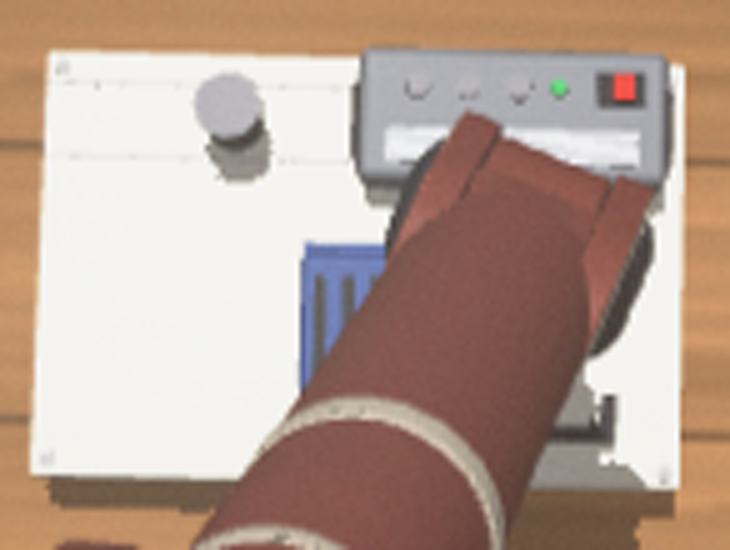

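The lid has moved about 35 mm with the finger: its front edge went from 372 to 303 px in the crop, at about 2 px/mm. The ears are past the catches and the lid is still in its rails. Now I'll let the tab up and push on the face alone.

```bash
python3 - <<'E'
from h import *
f0=np.array([-.05,-.3,-.18])
z=.1408
arm.line_to([.5085,-.029,z],velocity=.04); arm.pause(.1); print(np.round(arm.read_tool_pos(),4),np.round(arm.read_ft_force()-f0,2))
for i,y in enumerate([-.02,-.01,.005,.02,.035,.05,.065]):
    arm.line_to([.508,y,z],velocity=.05); f=arm.read_ft_force()-f0
    print(y,np.round(arm.read_tool_pos(),4),np.round(f,2))
    if abs(f[1])>15: print("STOP"); break
print(arm.read_time())
im,c=wristcam(); cv2.imwrite("pics/w4.png",im)
E
```

```text
[ 0.508  -0.0284  0.1404] [-0.33  0.56  0.22]
-0.02 [ 0.5079 -0.0192  0.1407] [ 0.81 -0.5  -0.69]
-0.01 [ 0.508  -0.0092  0.1408] [ 1.13 -0.31  0.09]
0.005 [0.5079 0.0058 0.1407] [ 0.46  0.22 -0.51]
0.02 [0.5079 0.0207 0.1408] [ 0.67 -0.31  0.25]
0.035 [0.5079 0.0357 0.1408] [ 0.31 -0.07 -0.52]
0.05 [0.5079 0.0507 0.1407] [-0.53 -0.12  0.3 ]
0.065 [0.5079 0.0658 0.1408] [0.41 0.65 0.83]
13.9667
```

View pics/w4.png

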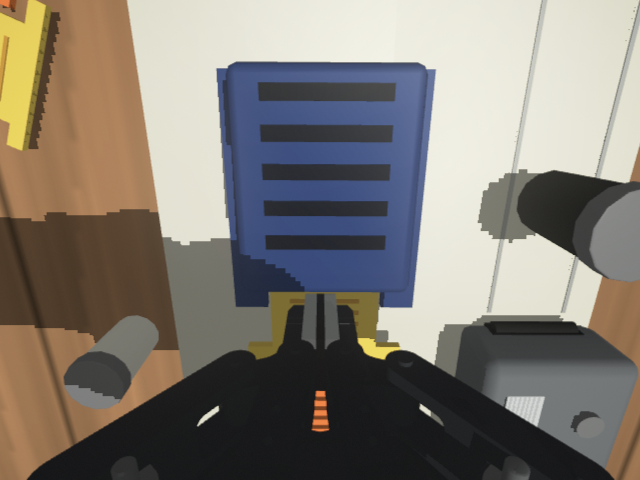

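The lid is out of the rails and straight, with the finger against its face. By finger contact the slide is about 127 mm. I'll push to about 140, back off, rise and check.

```bash
python3 - <<'E'
from h import *
z=.1408
arm.line_to([.508,.078,z],velocity=.03); arm.pause(.1); print(np.round(arm.read_tool_pos(),4))
arm.line_to([.508,.070,z],velocity=.05)
arm.line_to([.508,.070,.24],velocity=.12)
im,c=wristcam(); cv2.imwrite("pics/w5.png",im)
arm.movep([.30,.55,.32],arm.read_eef_rot()) if arm.ik([.30,.55,.32],arm.read_eef_rot()) is not None else arm.move_j([-1.19, 0.615, -0.013, 1.423, 0.008, 1.103, -0.04])
arm.pause(.2);print(arm.read_time())
t=snapshot("top"); cv2.imwrite("pics/top5.png",t)
cv2.imwrite("pics/top5c.png",cv2.resize(t[172:282,218:364],None,fx=5,fy=5,interpolation=cv2.INTER_CUBIC))
s=snapshot("scene"); cv2.imwrite("pics/scene5.png",s)
print(arm.read_time())
p=[.5075,-.005,.0048]
for q in ([36,95,76],[-36,95,76],[36,185,76],[-36,185,76],[0,53,64],[0,30,50]): print(q,proj(c,w(p,q)).round(),((proj(camera_info("top"),w(p,q))-[218,172]+.5)*5-.5).round())
E
```

```text
[0.5079 0.0782 0.1408]
18.15
18.25
[36, 95, 76] [373. 217.] [271. 251.]
[-36, 95, 76] [267. 217.] [267. 395.]
[36, 185, 76] [380.  71.] [ 89. 247.]
[-36, 185, 76] [260.  71.] [ 84. 392.]
[0, 53, 64] [320. 266.] [355. 327.]
[0, 30, 50] [320. 286.] [402. 331.]
```

View pics/w5.png

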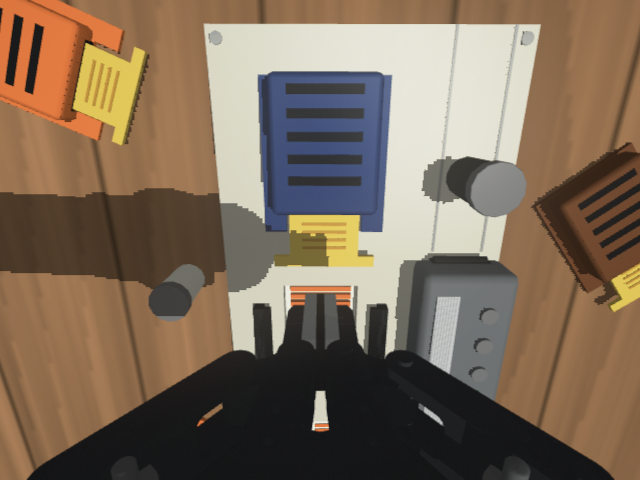

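View pics/top5c.png

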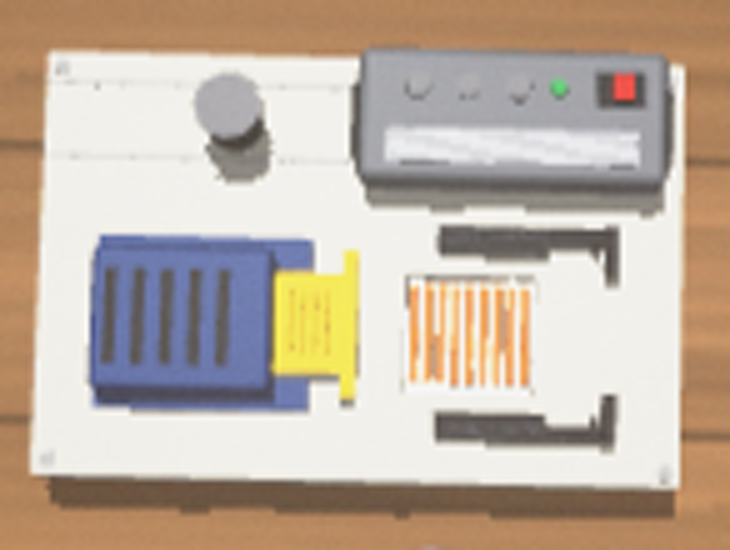

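View pics/scene5.png

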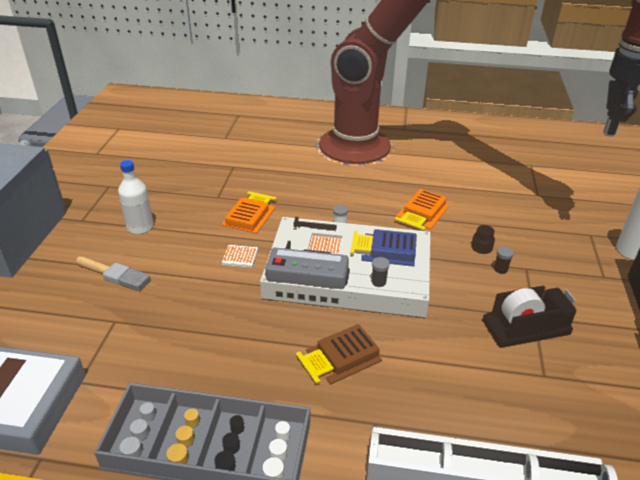

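The lid lies flat at a slide of about 139 mm. Its tab end (crop u≈358) is about 22 mm past the opening's edge (u≈402), and it sits about 3 mm off the centre line. The bystanders look unmoved and the arm is clear, so I'm handing it in.

```bash
python3 - <<'E'
from station import ticket
print(ticket.finish_job())
E
```

```text
the job is handed in; nothing more can be done
None
```

The blue lid is off its seat and lying flat on the cleaner's deck, and I handed the job in at about 18 s on the robot's clock. No verdict is reported back.

- **Release:** I pressed the tab down about 4.5 mm with the closed fingertips, at about 6 N. Keeping it pressed, I moved the lid about 35 mm in its rails, past the catches.
- **Slide:** I then let the tab up and pushed on the lid's face alone, backed off and moved the arm away. While the tab was held down the lid moved by friction under the fingertip, so the face push only began after the tab was up.
- **Last checks (images):**
  - The lid has slid about 139 mm and is about 3 mm off the centre line, straight and wholly on the deck.
  - The tab's end is about 22 mm past the opening's edge.
  - The bystanders look unmoved.
- **Not measured directly:** The tab angle itself has no reading. The press was judged from finger depth and force, and the spring-back from the finger being about 4 mm above the tab during the face push.
- **Disagreement:** The two fixed cameras placed the cleaner about 3 mm apart. I used the combined fit, and the wrist view agreed with it to 1–2 pixels.

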